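# Set a spotlight's iris and polariser for photographing a glossy tile

## Task

Set the tabletop spotlight for photographing the glossy tile: with a fingertip, push the iris lever (round knob, middle of the barrel) round its arc to the third mark from the small-dot (closed) end of its scale, and push the polariser tab (flat, at the front end of the barrel) round to the long mark in the middle of its scale. Push only, do not pinch either lever; the lamp must stay standing where it is, aimed at the tile, and the clutter around it stays put.

Things in the scene. Friction and masses are not known exactly. Their poses are not given: they have to be found in the camera images.
- lamp: Black spotlight, 3.6 kg, loose on the table on a round foot 190 mm across; a shove of about 15 N slides it. Level barrel, axis 170 mm up, 124 mm across at its collars, from 175 mm behind the origin to 128 mm in front. Yoke with tilt knobs 30 mm behind the origin, 90 mm to each side, up to 185 mm high. Origin: on the table under the foot's centre; x along the beam to the tile, y left, z up.
- iris (a joint): Iris lever's angle about the barrel axis: 0 straight up, + leaning to lamp +y (open, large dot), - to lamp -y (closed, small dot); stops +-0.85. About 2.5 N at the knob moves it; it stays where left. Scale: seven white lines on the black collar behind the lever at +0.6 to -0.6, every 0.2 rad (12 mm), a large dot beyond +0.6, a small dot beyond -0.6. Third mark from the small dot: -0.2.
- iris_knob (a point): On the axis of the iris lever's knob, 90 mm from the barrel axis, 26 mm in front of the lamp's origin. The knob is an aluminium cylinder 13 mm thick, radial, from 72 to 106 mm from the barrel axis, on a 7 mm pin. The collars beside it reach 62 mm from the barrel axis.
- iris_centre (a point): Point on the barrel axis that the iris lever turns about, fixed to the lamp: 26 mm in front of its origin, 170 mm above the table.
- filter (a joint): Polariser tab's angle about the barrel axis: 0 straight up, + leaning to lamp +y (left), - to lamp -y (right); stops +-0.85. As stiff as the iris lever; it stays where left. Scale: seven white lines on the black collar behind the tab at +0.6 to -0.6, every 0.2 rad; the long, thicker one in the middle is at 0.
- filter_tab (a point): Middle of the polariser tab, 90 mm from the barrel axis, 114.5 mm in front of the lamp's origin. The tab is a flat aluminium bar, 8 mm thick in the direction of its swing, 13 mm wide along the beam, from 56 to 106 mm from the barrel axis.
- filter_centre (a point): Point on the barrel axis that the tab turns about, near the front end, fixed to the lamp: 114 mm in front of its origin, 170 mm above the table.
- banding_wheel: Grey turntable on a cast foot with small tiles drying on it, 200 mm across, 110 mm high, fixed. Origin: centre of its underside.
- camera: Black camera on a tabletop tripod, 190 mm high, 180 mm across, fixed. Origin: on the table under its middle.
- cup: Bystander: clear plastic mixing cup, 80 mm across, 85 mm high. Loose. Origin: centre of its underside.
- cap_a: Bystander: orange bottle cap, 38 mm across, 24 mm high. Loose. Origin: centre of its underside.
- cap_b: Bystander: yellow bottle cap, 38 mm across, 24 mm high. Loose. Origin: centre of its underside.
- paint: Bystander: blue paint bottle, 52 mm across, 135 mm high. Loose. Origin: centre of its underside.
- marker: Bystander: grey marker pen with black cap, lying, 136 mm long, 13 mm thick. Loose. Origin: centre of its underside.
- jar: Bystander: small glass jar with white lid, 36 mm across, 60 mm high. Loose. Origin: centre of its underside.

How it is judged (in metres and radians):
At the end, for the whole second after the job is handed in: Iris lever within 0.06 rad of -0.2, polariser tab within 0.06 rad of 0; the lamp's foot and front end within 25 mm of where they stood, upright within 0.05 rad and at rest (value of joint iris between -0.26 and -0.14 rad and value of joint filter between -0.06 and 0.06 rad and distance of each of lamp, filter_centre from where it was at the start of the episode below 0.025 m and angle between lamp's own z axis and vertical below 0.05 rad and linear speed of lamp below 0.01 m/s); the robot touches nothing.
It fails at once if the lamp is lifted, tipped or shoved (foot lifted 12 mm, leaning 0.15 rad, or its foot or front end 25 mm from where it stood) (height (world z) of lamp above 0.012 m or angle between lamp's own z axis and vertical above 0.15 rad or distance of any of lamp, filter_centre from where it was at the start of the episode above 0.025 m).
It fails at once if a lever is pinched between the fingers instead of pushed ((distance between the grasp point and iris_knob below 0.011 m and contact force between the fingers and lamp above 0.5 N) or (distance between the grasp point and filter_tab below 0.011 m and contact force between the fingers and lamp above 0.5 N)).
It fails at once if a bystander is lifted or moved more than 25 mm (distance of any of cup, cap_a, cap_b, paint, marker, jar from where it was at the start of the episode above 0.025 m).
It also fails if it takes over 61 s, if anything falls off the work surface, if the arm or the gripper's body presses on something with over 40 N, if the wrist force passes 120 N, or if a joint passes its speed limit or range.

## Robot

A 7-joint arm with a two-finger parallel gripper is mounted at the origin on the work surface. World frame = base frame: x ahead of the robot, y to its left, z up, the work surface at z = 0. Lengths are in m, angles in degrees, forces in N, time in s.
With the tool pointing down it reaches from about 0.425 to 1.025 m from the base axis. Payload 9.4 kg.
Tool frame: the origin (TCP) lies on the centre line of the jaws, within the pads' length; the fingertips stand 25 mm ahead of it and the grasp point (between the pads) lies 6 mm ahead of it; z points along the fingers, y is the line along which they close (so a half turn about z gives the same grasp; the last joint's range is limited). The gripper opens to 85 mm and grips with 20 to 120 N. Pads are 22 mm wide; open, the fingers measure 114 mm over their backs; the gripper's body (76 mm by 85 mm) begins 54 mm behind the grasp point. The pads swing forward as they close: fully open they stand 13 mm farther back than shut.
Start: joints at [-78.192, 34.337, -0.143, 91.639, 0.103, 54.024, -4.572], TCP at [0.202, 0.696, 0.256] pointing down, gripper open.
Joint ranges: [-147.43, 147.43], [-19.82, 112.94], [-74.19, 73.91], [6.32, 146.72], [-59.91, 239.91], [6.04, 106.73], [-150.56, 150.56]. Speed limits (degrees/s): [127.2, 127.2, 172.46, 172.46, 180, 180, 180].

## Interface

Orientations are given as a 3x3 rotation matrix whose columns are the frame's x, y, z axes.
In Python, from plant import robot gives the robot as it stands.
- The arm moves only by the tool arm_command, never from a script. Its argument "commands" is a list of rows, each a list of 7 numbers: the closure, from 0 (fully open) to 1 (shut), then the shift along the tool's x, y, z in cm, then the turn, a rotation vector about the tool's x, y, z in rad. A call has exactly 10 rows; each row is the pose to reach, as a shift and turn from the pose commanded when the call began, along the tool's axes at that moment; what a row does not reach only later rows make up. A row lasts 1/12 s, in which the tool goes at most 41.7 mm and 7.16 degrees, less where a joint would pass 70% of its speed; a pose out of reach is approached as far as the arm can. A call with a gripper value outside its range is refused whole. The fingers move at their own pace and stop on an object; "squeeze" is the grip in N (left out, the last holds). Time passes only in rows, so rows that repeat a pose let the fingers close, or fill a call up. It gives the time, the measured TCP pose, the force, the opening and the grip force at its end, in the units of the state.
- robot.get_state(): the state, without advancing time (a new reading comes with each control period).
- robot.snapshot(name): name is "scene" or "top" or "wrist"; returns a dict with "pixels" (384x512x3 uint8, red, green, blue), "range_z" (384x512 float32, m along the optical axis (not along the pixel's ray), 0 where there is no reading), "fx", "fy", "cx", "cy" (pixels), "world_from_camera" (4x4, takes a point from camera to world coordinates). Camera axes: x right, y down, z forward; pixel columns grow to the right and rows downward; lengths in m; the calibration is good to about 2 mm. A picture is of the moment at which its call begins.
- robot.hand_in(): hands the job in; it is judged then, once.
Trained networks look in a picture, given as the dict that the camera call returned (one of the last four; its "shot" number tells which), for a name from the list of things; names that differ only in an ending like _2 or _b are one class to them, and where a whole thing is asked for, a point or a joint stands for the part that bears it (a point fixed in the world has none). Each returns a list of dicts, best first, with "confidence" (0 to 1); they miss things now and then, are a little off and sometimes report something else, mostly with a low value. They report only what shows in the picture. A call takes as long as a camera call.
- robot.boxes_of(label, picture): "box" ([left, top, right, bottom] in pixels, round what is visible of it).
- robot.landmark_of(label, picture): "uv" ([column, row] in pixels: a listed point, or the origin of a listed thing).
The state is a dict: "clock": time; "joint_pos": joint angles; "joint_velocities": joint speeds; "tau": joint torques, N m; "tool_pos": TCP position; "ee_rot": TCP orientation; "contact_force": force on the tool from outside, world axes, zero at the start; "wrist_torque": the same for the moment, N m; "gripper_width": finger opening in m; "gripper_force": force on a finger pad.
Only numpy, scipy, OpenCV 4.12 (cv2) and the standard library are available. Lean on these libraries where they do the work, as an engineer would, in place of code of your own. Each camera call takes 0.05 s, during which the arm holds its last target. There are 200 camera calls.

## Working session

There is one attempt and no reset: what is moved stays moved. The work goes in short steps, Python scripts to look and compute and a tool call to move; the robot and the scene stay as the last step left them, time stands still between calls to the robot, and variables do not carry over. Pictures are saved under pics/ and viewed, at most 10 in all, crops included, and the job is handed in when it is done.

Besides the shell and the picture viewer there is one more tool, called by a JSON object that holds its "method" and its "body". arm_command: Moves the arm, as the interface text tells. Its arguments: {"type":"object","properties":{"commands":{"type":"array","items":{"type":"array","items":{"type":"number"}}},"squeeze":{"type":"number"}},"required":["commands"]}

```bash
mkdir -p pics
cat > h.py <<'E'
import numpy as np, cv2
from plant import robot
def w(p,uv,z=None):
    u,v=uv; 
    if z is None:
        r=p["range_z"][int(v)-2:int(v)+3,int(u)-2:int(u)+3]; r=r[r>0]; z=np.median(r) if r.size else np.nan
    c=np.array([(u-p["cx"])/p["fx"]*z,(v-p["cy"])/p["fy"]*z,z,1]); return (p["world_from_camera"]@c)[:3]
def proj(p,X):
    c=np.linalg.inv(p["world_from_camera"])@np.append(X,1); return np.array([c[0]/c[2]*p["fx"]+p["cx"],c[1]/c[2]*p["fy"]+p["cy"]])
E
python3 - <<'E'
from h import *
np.set_printoptions(precision=3,suppress=True)
ims=[]
for n in ["scene","top"]:
    p=robot.snapshot(n); ims.append(p["pixels"])
    print(n,p["fx"],p["world_from_camera"].tolist())
    for l in ["lamp","iris_knob","iris_centre","filter_tab","filter_centre"]:
        for d in robot.landmark_of(l,p)[:2]: print(l,d["confidence"],d["uv"],w(p,d["uv"]))
    for l in ["banding_wheel","camera","cup","cap_a","paint","marker","jar","lamp"]:
        for d in robot.landmark_of(l,p)[:2]: print(l,round(d["confidence"],2),d["uv"],w(p,d["uv"]))
    cv2.imwrite(f"pics/{n}.png",cv2.resize(p["pixels"][:,:,::-1],(768,576)))
s=robot.get_state();print(s["tool_pos"],s["ee_rot"],s["clock"])
E
```

```text
scene 352.9675425478342 [[-0.02479648419035266, 0.5317391131808155, -0.8465451257230638, 1.5273102662335123], [0.9996803487882124, 0.01736774287179768, -0.01837285373091751, 0.029876319404378786], [0.004933013123452852, -0.8467301087248637, -0.5319998010904748, 0.7569958365433636], [0.0, 0.0, 0.0, 1.0]]
lamp 0.88 [236.3, 208.7] [ 0.499 -0.051  0.019]
lamp 0.28 [404.2, 229.5] [0.609 0.507 0.027]
iris_centre 0.86 [228.7, 175.4] [ 0.597 -0.064  0.214]
filter_tab 0.56 [209.8, 160.8] [ 0.443 -0.144  0.181]
filter_centre 0.94 [229.8, 188.4] [ 0.599 -0.062  0.168]
banding_wheel 0.75 [401.5, 229.8] [0.609 0.499 0.025]
cup 0.55 [274.7, 209.9] [0.529 0.085 0.039]
cap_a 0.66 [217.8, 236.7] [ 0.648 -0.102  0.013]
cap_a 0.42 [251.7, 238.6] [0.662 0.009 0.02 ]
paint 0.64 [198.6, 207.6] [ 0.476 -0.191  0.005]
marker 0.57 [177.8, 235.0] [ 0.641 -0.233  0.012]
jar 0.61 [278.4, 232.8] [0.612 0.096 0.005]
jar 0.37 [197.1, 203.2] [ 0.474 -0.196  0.023]
lamp 0.88 [236.3, 208.7] [ 0.499 -0.051  0.019]
lamp 0.28 [404.2, 229.5] [0.609 0.507 0.027]
top 398.6924770154802 [[-0.015858535548108763, -0.9917752258
[... 296 characters left out ...]
  0.229]
filter_tab 0.58 [288.2, 200.0] [ 0.584 -0.125  0.233]
filter_tab 0.26 [382.1, 185.9] [ 0.663 -0.516  0.006]
filter_centre 0.75 [269.8, 202.3] [ 0.578 -0.065  0.23 ]
banding_wheel 0.64 [111.8, 209.9] [0.573 0.498 0.102]
camera 0.65 [385.2, 187.8] [ 0.638 -0.488  0.119]
cup 0.67 [225.0, 228.6] [0.506 0.098 0.003]
cap_a 0.63 [248.1, 189.0] [0.655 0.007 0.024]
cap_a 0.37 [278.5, 196.4] [ 0.625 -0.109  0.02 ]
paint 0.52 [305.7, 241.7] [ 0.449 -0.197  0.098]
marker 0.45 [310.4, 193.0] [ 0.638 -0.234  0.008]
jar 0.67 [114.0, 207.4] [0.582 0.488 0.108]
jar 0.58 [221.5, 207.7] [0.582 0.108 0.047]
[0.202 0.696 0.256] [[-0.96   0.279  0.   ]
 [ 0.279  0.96  -0.   ]
 [-0.     0.    -1.   ]] 1.4
```

View pics/scene.png

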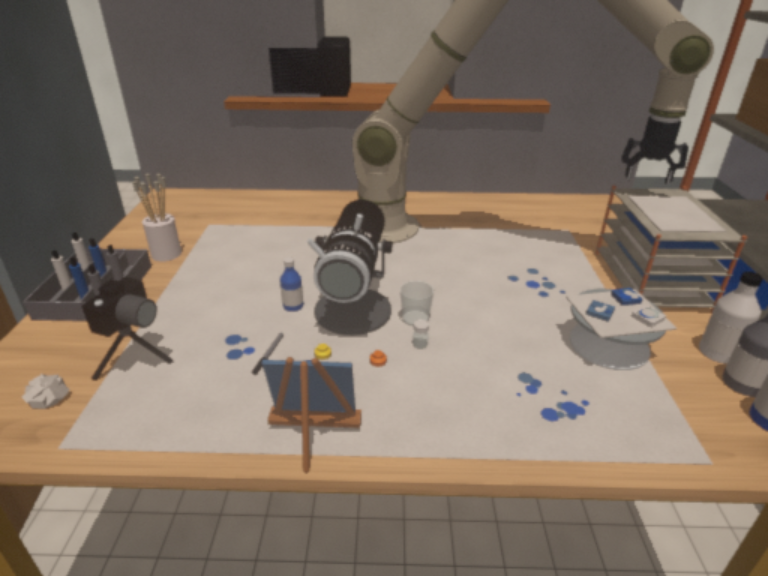

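View pics/top.png

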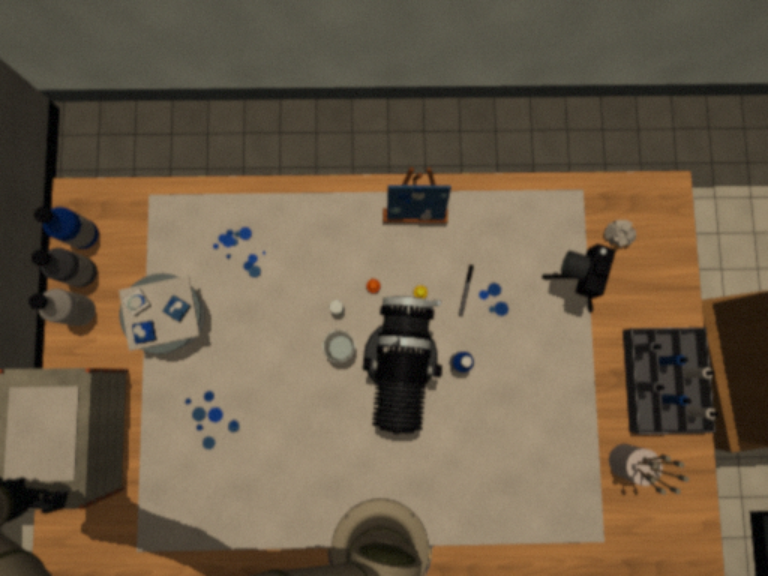

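{"method": "arm_command", "body": {"commands": [[1,0,0,-4,0,0,0],[1,0,0,-8,0,0,0],[1,-2.5,-3,-9,0,0,0],[1,-5,-6,-10,0,0,0],[1,-7.5,-9.2,-11,0,0,0],[1,-10,-12.3,-12,0,0,-0.1],[1,-12.5,-15.4,-13,0,0,-0.22],[1,-15,-18.4,-14,0,0,-0.22],[1,-17.5,-21.5,-15,0,0,-0.22],[1,-20,-24.6,-16,0,0,-0.22]]}}

```text
clock: 2.23
tool_pos: [0.3262, 0.4022, 0.417]
ee_rot: [[-0.998, 0.063, 0.0], [0.063, 0.998, 0.0], [-0.0, 0.001, -1.0]]
contact_force: [0.4, 1.1, 1.0]
gripper_width: -0.0001
gripper_force: 0.0
```

Run:
```python
from h import *
np.set_printoptions(precision=3,suppress=True)
s=robot.get_state();print(s["tool_pos"],s["ee_rot"],s["clock"],s["joint_pos"],s["gripper_width"])
R=np.array(s["ee_rot"]);print(R.T@(np.array([.50,-.06,.5])-s["tool_pos"])*100)
p=robot.snapshot("wrist");T=p["world_from_camera"]
print("cam in tool",R.T@(T[:3,3]-s["tool_pos"]),R.T@T[:3,:3],p["fx"])
```

```text
[0.326 0.402 0.417] [[-0.998  0.063  0.   ]
 [ 0.063  0.998  0.   ]
 [-0.     0.001 -1.   ]] 2.2333 [-57.435  10.719   0.243 106.26   -0.052  62.988  29.224] -0.00014593435537247484
[-20.253 -45.027  -8.322]
cam in tool [ 0.081 -0.001 -0.118] [[ 0.    -0.95  -0.313]
 [ 1.     0.     0.001]
 [-0.    -0.313  0.95 ]] 333.66678707571066
```

{"method": "arm_command", "body": {"commands": [[1,-1.5,-3.5,-0.8,0,0,0],[1,-3,-7,-1.6,0,0,0],[1,-4.5,-10.5,-2.4,0,0,0],[1,-6,-14,-3.2,0,0,0],[1,-7.5,-17.5,-4,0,0,0],[1,-9,-21,-4.8,0,0,0],[1,-10.5,-24.5,-5.6,0,0,0],[1,-12,-28,-6.4,0,0,0],[1,-13.5,-31.5,-7.2,0,0,0],[1,-15,-35,-8,0,0,0]]}}

```text
clock: 3.12
tool_pos: [0.4536, 0.0436, 0.4971]
ee_rot: [[-0.998, 0.063, 0.001], [0.063, 0.998, 0.001], [-0.001, 0.001, -1.0]]
contact_force: [1.4, 0.0, 0.9]
gripper_width: -0.0
gripper_force: 0.0
```

{"method": "arm_command", "body": {"commands": [[1,-1.5,-3.3,0,0,0,0],[1,-3,-6.6,0,0,0,0],[1,-4.5,-9,0,0,0,0],[1,-5,-9,0,0,0,0],[1,-5,-9,0,0,0,0],[1,-5,-9,0,0,0,0],[1,-5,-9,0,0,0,0],[1,-5,-9,0,0,0,0],[1,-5,-9,0,0,0,0],[1,-5,-9,0,0,0,0]]}}

```text
clock: 3.95
tool_pos: [0.4975, -0.0469, 0.4964]
ee_rot: [[-0.998, 0.062, 0.0], [0.062, 0.998, 0.0], [-0.0, 0.0, -1.0]]
contact_force: [-1.0, -0.4, -0.2]
gripper_width: -0.0001
gripper_force: 0.0
```

Run:
```python
from h import *
np.set_printoptions(precision=3,suppress=True)
s=robot.get_state();print(s["tool_pos"],s["ee_rot"],s["clock"],s["joint_pos"])
p=robot.snapshot("wrist")
for l in ["lamp","iris_knob","iris_centre","filter_tab","filter_centre"]:
    for d in robot.landmark_of(l,p)[:2]: print(l,d["confidence"],d["uv"],w(p,d["uv"]))
cv2.imwrite("pics/w1.png",cv2.resize(p["pixels"][:,:,::-1],(768,576)))
np.savez("w1.npz",**{k:v for k,v in p.items()})
```

```text
[ 0.498 -0.047  0.496] [[-0.998  0.062  0.   ]
 [ 0.062  0.998  0.   ]
 [-0.     0.    -1.   ]] 3.95 [-23.271   6.208  25.354 101.481  -2.792  72.911  89.247]
iris_knob 0.81 [257.5, 158.2] [ 0.495 -0.044  0.266]
iris_knob 0.21 [332.5, 119.4] [0.491 0.094 0.004]
filter_tab 0.91 [191.7, 222.6] [ 0.573 -0.127  0.247]
filter_tab 0.16 [286.5, 205.3] [0.644 0.005 0.023]
```

View pics/w1.png

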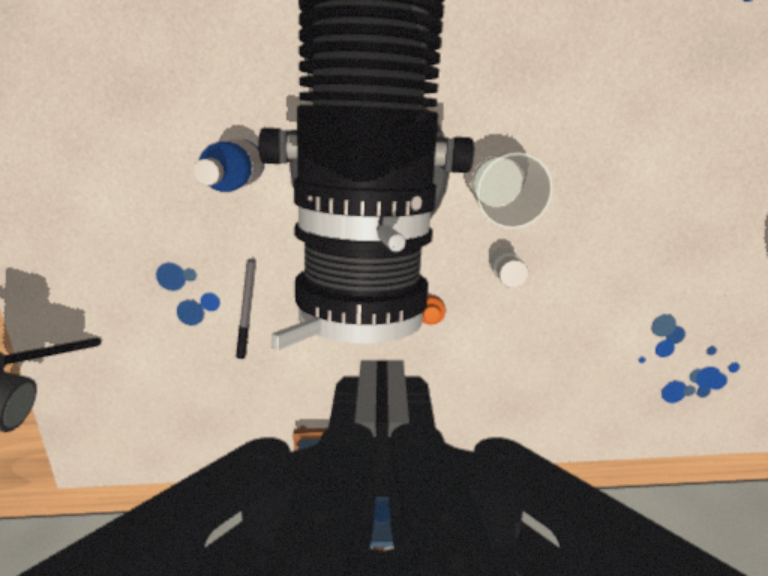

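```bash
cat > fit.py <<'E'
from h import *
from scipy.optimize import least_squares
np.set_printoptions(precision=4,suppress=True)
def cloud(p):
    z=p["range_z"]; v,u=np.mgrid[:z.shape[0],:z.shape[1]]
    c=np.stack([(u-p["cx"])/p["fx"]*z,(v-p["cy"])/p["fy"]*z,z,np.ones_like(z)],-1)
    X=(c@p["world_from_camera"].T)[...,:3]; X[z==0]=np.nan; return X
def axis(p,y0=-.06):
    X=cloud(p).reshape(-1,3); X=X[np.isfinite(X).all(1)]
    X=X[(X[:,2]>.19)&(X[:,2]<.236)&(abs(X[:,1]-y0)<.06)&(X[:,0]>.33)&(X[:,0]<.6)]
    out=[]
    for x in np.arange(.33,.6,.01):
        S=X[abs(X[:,0]-x)<.005]
        if len(S)<40: continue
        f=least_squares(lambda q:np.hypot(S[:,1]-q[0],S[:,2]-.17)-q[1],[y0,.06],loss="soft_l1",f_scale=.002)
        out.append([x,*f.x,len(S)])
    return np.array(out)
E
python3 - <<'E'
from fit import *
p=dict(np.load("w1.npz"))
o=axis(p);print(o)
k=(o[:,0]>.42)&(o[:,0]<.59); print(np.polyfit(o[k,0],o[k,1],1))
X=cloud(p); 
for uv in [(358,314),(362,209),(378,209),(347,209),(390,240),(397,243),(387,228),(275,340),(320,325),(300,331),(295,340)]:
    print(uv,w(p,np.array(uv)/1.5))
# lever points
A=X.reshape(-1,3);A=A[(A[:,2]>.245)&(A[:,2]<.29)&(A[:,0]<.55)&(A[:,0]>.45)];print("knob",np.nanmean(A,0),A.min(0),A.max(0),len(A))
A=X.reshape(-1,3);A=A[(A[:,2]>.19)&(A[:,2]<.29)&(A[:,0]<.62)&(A[:,0]>.53)&(A[:,1]<-.122)];print("tab",np.nanmean(A,0),A.min(0),A.max(0),len(A))
E
```

```text
[[  0.33    -0.0476   0.0451  88.    ]
 [  0.34    -0.0483   0.0543 790.    ]
 [  0.35    -0.0484   0.0548 871.    ]
 [  0.36    -0.0497   0.0546 845.    ]
 [  0.37    -0.0497   0.0548 840.    ]
 [  0.38    -0.0482   0.0541 811.    ]
 [  0.39    -0.0486   0.0542 772.    ]
 [  0.4     -0.053    0.0558 768.    ]
 [  0.41    -0.0544   0.0585 813.    ]
 [  0.42    -0.0543   0.0591 847.    ]
 [  0.43    -0.0554   0.0591 835.    ]
 [  0.44    -0.0565   0.0591 805.    ]
 [  0.45    -0.0575   0.0591 788.    ]
 [  0.46    -0.0592   0.0594 800.    ]
 [  0.47    -0.0607   0.0617 811.    ]
 [  0.48    -0.0597   0.0619 732.    ]
 [  0.49    -0.0609   0.059  701.    ]
 [  0.5     -0.0639   0.0591 637.    ]
 [  0.51    -0.0639   0.0612 489.    ]
 [  0.52    -0.0649   0.0527 542.    ]
 [  0.53    -0.0661   0.0528 571.    ]
 [  0.54    -0.0672   0.0528 562.    ]
 [  0.55    -0.0708   0.0539 680.    ]
 [  0.56    -0.0711   0.0614 728.    ]
 [  0.57    -0.0705   0.0622 594.    ]
 [  0.58    -0.072    0.0594 540.    ]
 [  0.59    -0.0724   0.0585 368.    ]]
[-0.1135 -0.0065]
(358, 314) [ 0.5652 -0.0704  0.2328]
(362, 209) [ 0.4797 -0.0609  0.2326]
(378, 209) [ 0.4806 -0.0487  0.2314]
(347, 209) [ 0.4792 -0.0724  0.2312]
(390, 240) [ 0.4957 -0.0411  0.2738]
(397, 243) [ 0.4981 -0.0363  0.2737]
(387, 228) [ 0.4912 -0.0427  0.2538]
(275, 340) [ 0.5747 -0.1356  0.2543]
(320, 325) [ 0.5781 -0.1044  0.2204]
(300, 331) [ 0.5755 -0.1186  0.2372]
(295, 340) [ 0.5811 -0.1226  0.242 ]
knob [ 0.4956 -0.0398  0.2667] [ 0.4904 -0.0497  0.2453] [ 0.504  -0.0306  0.2767] 204
tab [ 0.5725 -0.1287  0.2371] [ 0.5481 -0.1395  0.1903] [ 0.5847 -0.122   0.256 ] 254
```

Run:
```python
from fit import *
p=dict(np.load("w1.npz")); s=robot.get_state();R=np.array(s["ee_rot"])
X=cloud(p);T=(X-s["tool_pos"])@R
for r in range(240,300,4):
    m=np.isfinite(T[r,:,2])&(T[r,:,2]<.06)&(abs(T[r,:,1])<.03)
    if m.any(): print(r,m.sum(),"y",T[r,m,1].min(),T[r,m,1].max(),"x",np.median(T[r,m,0]),"z",np.median(T[r,m,2]))
```

```text
240 28 y -0.00597707302172614 0.006354639491502238 x 0.01148215541866849 z 0.020311277518409387
244 30 y -0.006302981960692009 0.00668781021791544 x 0.011522069300232767 z 0.016279479537833798
248 29 y -0.006163612346473994 0.006465511127917295 x 0.011445539975995496 z 0.012666816761607759
252 54 y -0.011866272528533036 0.012157894553786032 x 0.011235637297281772 z 0.009465706976278424
256 62 y -0.013220836438494414 0.013588549437023817 x 0.010921610714911458 z 0.00658667047528721
260 64 y -0.013492752879592201 0.01378040120912496 x 0.009602936275619969 z 0.005564049995595284
264 64 y -0.013095941888689124 0.013468548099782525 x 0.010902979895257344 z 0.00016883046403468716
268 66 y -0.013222483477820818 0.013602590050200966 x 0.011165761116617497 z -0.003290540779465636
272 68 y -0.013357673608649267 0.01359424936701709 x 0.009528930998306245 z -0.0035547527894781022
276 68 y -0.013047636693211101 0.013401570700655927 x 0.010965472083845297 z -0.008615013664119613
280 69 y -0.013248183899728988 0.013547959125479783 x 0.010987450229851972 z -0.011324667941117299
284 72 y -0.01338444843552362 0.013598539613574576 x 0.012531369731563845 z -0.016177634418294843
288 80 y -0.013500586151166635 0.0137879550944968 x 0.012801263444343378 z -0.0189672300859189
292 116 y -0.028511381925607832 0.028996610901315018 x 0.01270837318164994 z -0.021119445495041717
296 146 y -0.029506858402649126 0.0296905343662202 x 0.012622962197414697 z -0.023237559097845306
```

{"method": "arm_command", "body": {"commands": [[1,0,2.6,2,0,0,0.051],[1,0,2.6,6,0,0,0.051],[1,0,2.6,10,0,0,0.051],[1,0,2.6,13,0,0,0.051],[1,0,2.6,16,0,0,0.051],[1,0,2.6,18.5,0,0,0.051],[1,0,2.6,20,0,0,0.051],[1,0,2.6,20.6,0,0,0.051],[1,0,2.6,20.6,0,0,0.051],[1,0,2.6,20.6,0,0,0.051]]}}

```text
clock: 5.08
tool_pos: [0.4997, -0.0213, 0.2906]
ee_rot: [[-0.994, 0.113, 0.0], [0.113, 0.994, 0.0], [-0.0, 0.0, -1.0]]
contact_force: [-0.5, -0.3, 0.1]
gripper_width: -0.0001
gripper_force: 0.0
```

```bash
cat > loc.py <<'E'
from fit import *
d=np.array([.9936,-.1128]);l=np.array([.1128,.9936])
C=np.array([.494,-.0625]); F=C+.088*d
s=robot.get_state();t=np.array(s["tool_pos"])
print("t",s["clock"],"z",t[2],"iris fwd/left mm",(t[:2]-C)@d*1e3,(t[:2]-C)@l*1e3,"filt",(t[:2]-F)@d*1e3,(t[:2]-F)@l*1e3,s["contact_force"]);print(np.array(s["ee_rot"]))
E
python3 loc.py
```

```text
t 5.0833 z 0.2905844840925176 iris fwd/left mm 0.9936246107697154 41.56332879810659 filt -87.00327778923027 41.563328798106596 [-0.4647 -0.3254  0.124 ]
[[-0.9936  0.1133  0.0002]
 [ 0.1133  0.9936  0.0002]
 [-0.0002  0.0002 -1.    ]]
```

{"method": "arm_command", "body": {"commands": [[1,0,-0.8,0,0,0,0],[1,0,-1.4,0,0,0,0],[1,0,-2,0,0,0,0],[1,0,-2.6,0,0,0,0],[1,0,-3.1,0,0,0,0],[1,0,-3.6,0,0,0,0],[1,0,-4,0,0,0,0],[1,0,-4.4,0,0,0,0],[1,0,-4.6,0,0,0,0],[1,0,-4.7,0,0,0,0]]}}

```text
clock: 5.92
tool_pos: [0.4953, -0.0697, 0.2929]
ee_rot: [[-0.993, 0.115, 0.005], [0.115, 0.993, 0.0], [-0.005, 0.001, -1.0]]
contact_force: [-1.5, -0.6, 19.4]
gripper_width: 0.0002
gripper_force: 11.8
```

```bash
python3 loc.py
```

```text
t 5.9167 z 0.29285707098624575 iris fwd/left mm 2.1562328813684704 -7.029737734224529 filt -85.84066951863151 -7.0297377342245255 [-1.5446 -0.5603 19.3536]
[[-0.9934  0.1147  0.0049]
 [ 0.1147  0.9934  0.    ]
 [-0.0049  0.0006 -1.    ]]
```

{"method": "arm_command", "body": {"commands": [[1,0,-4.6,-1,0,0,0],[1,0,-4.0,-2,0,0,0],[1,0,0,-5,0,0,0],[1,0,0,-9,0,0,0],[1,0,0,-13,0,0,0],[1,0,0,-16,0,0,0],[1,0,0,-18,0,0,0],[1,0,0,-20,0,0,0],[1,0,0,-20,0,0,0],[1,0,0,-20,0,0,0]]}}

```text
clock: 6.75
tool_pos: [0.4941, -0.069, 0.4914]
ee_rot: [[-0.993, 0.114, 0.003], [0.114, 0.993, 0.0], [-0.003, 0.001, -1.0]]
contact_force: [-0.1, -0.4, -0.2]
gripper_width: 0.0004
gripper_force: 0.0
```

```bash
cat > look.py <<'E'
import sys
from loc import *
p=robot.snapshot("wrist");np.savez("w.npz",**p)
cv2.imwrite(sys.argv[1],cv2.resize(p["pixels"][100:240,170:310,::-1],(700,700))[:600])
o=axis(p);k=(o[:,0]>.42)&(o[:,0]<.59);q=np.polyfit(o[k,0],o[k,1],1);print("axis",q,np.polyval(q,[.4,.5,.58]))
A=cloud(p).reshape(-1,3)
r=np.hypot((A[:,:2]-C)@l,A[:,2]-.17); a=np.arctan2((A[:,:2]-C)@l,A[:,2]-.17); f=(A[:,:2]-C)@d
for n,lo,hi in [("iris",-.012,.012),("filt",.076,.1)]:
    m=(r>.08)&(r<.11)&(f>lo)&(f<hi)&(abs(a)<1.2); print(n,m.sum(),np.percentile(a[m],[2,50,98]) if m.any() else 0, np.median(f[m]) if m.any() else 0)
for n in ["iris_knob","filter_tab"]:
    for x in robot.landmark_of(n,p)[:1]: print(n,x["confidence"],x["uv"],w(p,x["uv"]))
E
python3 look.py pics/w2.png
```

```text
t 6.75 z 0.4914263872426622 iris fwd/left mm 0.8235598880916659 -6.418925410961256 filt -87.17334251190832 -6.41892541096125 [-0.1471 -0.3903 -0.2227]
[[-0.9935  0.114   0.0027]
 [ 0.114   0.9935  0.0002]
 [-0.0027  0.0005 -1.    ]]
axis [-0.1138 -0.0062] [-0.0518 -0.0632 -0.0723]
iris 230 [-0.4272 -0.3449 -0.3034] -0.0006372373265007709
filt 237 [-0.6916 -0.621  -0.6013] 0.08748959997037377
iris_knob 0.86 [228.2, 155.4] [ 0.4858 -0.096   0.2624]
filter_tab 0.74 [214.9, 226.1] [ 0.5723 -0.1252  0.2459]
```

View pics/w2.png

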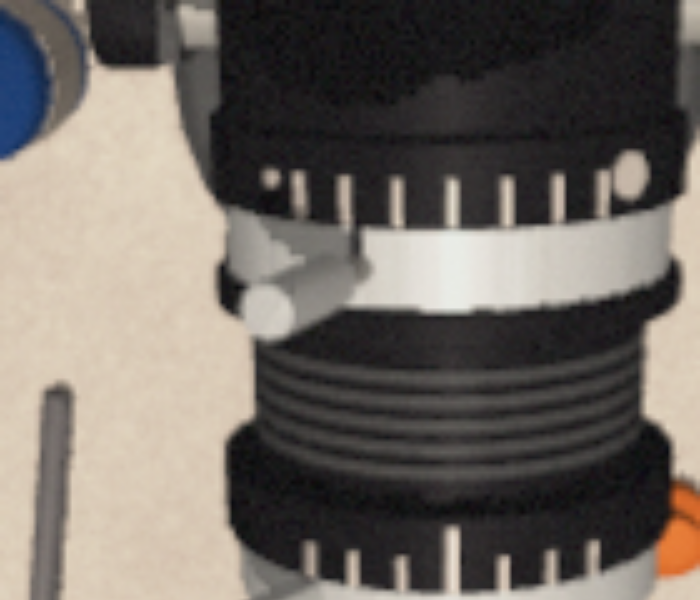

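{"method": "arm_command", "body": {"commands": [[1,0,-1,0,0,0,0.12],[1,0,-2,0,0,0,0.24],[1,0,-3,0,0,0,0.36],[1,0,-4,0,0,0,0.48],[1,0,-5,0,0,0,0.6],[1,0,-5.8,0,0,0,0.72],[1,0,-5.8,0,0,0,0.84],[1,0,-5.8,0,0,0,0.96],[1,0,-5.8,0,0,0,1.08],[1,0,-5.8,0,0,0,1.2]]}}

```text
clock: 7.73
tool_pos: [0.4871, -0.126, 0.4892]
ee_rot: [[-0.248, 0.969, -0.002], [0.969, 0.248, -0.0], [0.0, -0.002, -1.0]]
contact_force: [-0.0, -0.5, 0.0]
gripper_width: -0.0001
gripper_force: 0.0
```

{"method": "arm_command", "body": {"commands": [[1,0,0,0,0,0,0.12],[1,0,0,0,0,0,0.24],[1,0,0,1,0,0,0.371],[1,0,0,3,0,0,0.371],[1,0,0,6,0,0,0.371],[1,0,0,9,0,0,0.371],[1,0,0,12,0,0,0.371],[1,0,0,14,0,0,0.371],[1,0,0,15,0,0,0.371],[1,0,0,15,0,0,0.371]]}}

```text
clock: 8.57
tool_pos: [0.4863, -0.1256, 0.338]
ee_rot: [[0.114, 0.993, -0.005], [0.993, -0.114, -0.0], [-0.001, -0.005, -1.0]]
contact_force: [0.2, 1.2, 1.0]
gripper_width: -0.0003
gripper_force: 0.0
```

```bash
python3 loc.py; python3 -c "
from plant import robot;print(robot.get_state()['joint_pos'])"
```

```text
t 8.5667 z 0.33798673045958 iris fwd/left mm -0.5500570061567519 -63.57978649061814 filt -88.54695940615674 -63.579786490618126 [0.1709 1.1738 0.9919]
[[ 0.114   0.9935 -0.0048]
 [ 0.9935 -0.114  -0.0002]
 [-0.0008 -0.0047 -1.    ]]
[-20.10739953  15.36490854  36.06085114 115.96373168 -11.25886515
  52.31571436  15.39861258]
```

{"method": "arm_command", "body": {"commands": [[1,0,0,2,0,0,0],[1,0,0,4,0,0,0],[1,0,0,5.3,0,0,0],[1,0,0,5.8,0,0,0],[1,0,0,5.8,0,0,0],[1,0,0,5.8,0,0,0],[1,0.4,0,5.8,0,0,0],[1,0.8,0,5.8,0,0,0],[1,1.1,0,5.8,0,0,0],[1,1.4,0,5.8,0,0,0]]}}

```text
clock: 9.4
tool_pos: [0.4895, -0.1122, 0.2831]
ee_rot: [[0.114, 0.993, 0.002], [0.993, -0.114, -0.001], [-0.001, 0.002, -1.0]]
contact_force: [-1.2, -3.5, 2.0]
gripper_width: -0.0001
gripper_force: 1.9
```

{"method": "arm_command", "body": {"commands": [[1,0.2,0,0,0,0,0],[1,0.4,0,0,0,0,0],[1,0.55,0,0,0,0,0],[1,0.7,0,0,0,0,0],[1,0.8,0,0,0,0,0],[1,0.9,0,0,0,0,0],[1,0.98,0,0,0,0,0],[1,1.05,0,0,0,0,0],[1,1.05,0,0,0,0,0],[1,1.05,0,0,0,0,0]]}}

```text
clock: 10.23
tool_pos: [0.4902, -0.1014, 0.2822]
ee_rot: [[0.114, 0.994, -0.0], [0.994, -0.114, 0.0], [0.0, -0.0, -1.0]]
contact_force: [0.8, -1.6, 0.8]
gripper_width: -0.0004
gripper_force: 1.1
```

```bash
python3 look.py pics/w3.png
```

```text
t 10.2333 z 0.2822194750721485 iris fwd/left mm 0.5701177979918712 -39.1016864327756 filt -87.4267846020081 -39.101686432775594 [ 0.7891 -1.5704  0.7808]
[[ 0.1137  0.9935 -0.0002]
 [ 0.9935 -0.1137  0.0002]
 [ 0.0001 -0.0002 -1.    ]]
axis [-0.1155 -0.0057] [-0.0519 -0.0635 -0.0727]
iris 1975 [-0.3288 -0.1899 -0.1391] 0.0011522402128975864
filt 1471 [-0.6828 -0.6199 -0.6002] 0.0884098095640928
iris_knob 0.74 [256.4, 217.0] [ 0.4937 -0.0773  0.2677]
filter_tab 0.97 [417.7, 267.1] [ 0.5745 -0.125   0.2448]
```

{"method": "arm_command", "body": {"commands": [[1,-1,0,0,0,0,0],[1,-3,0,0,0,0,0],[1,-4.9,0,0,0,0,0],[1,-4.9,0.5,0,0,0,0],[1,-4.9,3.5,0,0,0,0],[1,-4.9,6.5,0,0,0,0],[1,-4.9,9,0,0,0,0],[1,-4.9,9,1,0,0,0],[1,-4.9,9,2.2,0,0,0],[1,-4.9,9,2.2,0,0,0]]}}

```text
clock: 11.22
tool_pos: [0.5722, -0.1598, 0.2575]
ee_rot: [[0.114, 0.993, -0.005], [0.994, -0.114, 0.001], [0.001, -0.005, -1.0]]
contact_force: [-0.1, 0.3, -0.1]
gripper_width: -0.0001
gripper_force: 0.0
```

```bash
python3 loc.py
```

```text
t 11.2167 z 0.25745182009662704 iris fwd/left mm 88.71142997590849 -87.8361248449851 filt 0.7145275759085076 -87.8361248449851 [-0.1115  0.2721 -0.1095]
[[ 0.1138  0.9935 -0.0047]
 [ 0.9935 -0.1138  0.0011]
 [ 0.0005 -0.0048 -1.    ]]
```

{"method": "arm_command", "body": {"commands": [[1,0.6,0,-0.1,0,0,0],[1,1.1,0,-0.2,0,0,0],[1,1.6,0,-0.4,0,0,0],[1,2.1,0,-0.6,0,0,0],[1,2.6,0,-0.8,0,0,0],[1,3.1,0,-1,0,0,0],[1,3.6,0,-1.2,0,0,0],[1,4.1,0,-1.4,0,0,0],[1,4.6,0,-1.6,0,0,0],[1,5,0,-1.8,0,0,0]]}}

```text
clock: 12.05
tool_pos: [0.5798, -0.1099, 0.2787]
ee_rot: [[0.113, 0.994, 0.0], [0.994, -0.113, 0.0], [0.0, 0.0, -1.0]]
contact_force: [-0.3, -0.9, 0.1]
gripper_width: 0.0001
gripper_force: 1.2
```

{"method": "arm_command", "body": {"commands": [[1,0.4,0,-0.1,0,0,0],[1,0.8,0,-0.2,0,0,0],[1,1.1,0,-0.3,0,0,0],[1,1.4,0,-0.4,0,0,0],[1,1.65,0,-0.4,0,0,0],[1,1.85,0,-0.4,0,0,0],[1,2,0,-0.4,0,0,0],[1,2.1,0,-0.4,0,0,0],[1,2.15,0,-0.4,0,0,0],[1,2.15,0,-0.4,0,0,0]]}}

```text
clock: 12.88
tool_pos: [0.5822, -0.0894, 0.2823]
ee_rot: [[0.114, 0.994, -0.0], [0.994, -0.114, 0.0], [0.0, -0.0, -1.0]]
contact_force: [-1.2, -1.4, 0.2]
gripper_width: -0.0002
gripper_force: 0.7
```

```bash
python3 look.py pics/w4.png
```

```text
t 12.8833 z 0.2822978883475331 iris fwd/left mm 90.62514112121937 -16.737932571896575 filt 2.6282387212194 -16.737932571896568 [-1.2101 -1.4096  0.2216]
[[ 0.1138  0.9935 -0.    ]
 [ 0.9935 -0.1138  0.0001]
 [ 0.0001 -0.     -1.    ]]
axis [-0.1022 -0.0118] [-0.0527 -0.0629 -0.0711]
iris 1722 [-0.2545 -0.1745 -0.138 ] 0.004530813471745211
filt 1770 [-0.1055 -0.0061  0.0312] 0.08942173927053675
iris_knob 0.8 [66.7, 263.2] [ 0.4972 -0.0787  0.2662]
filter_tab 0.74 [253.6, 228.6] [ 0.5838 -0.0711  0.2664]
```

{"method": "arm_command", "body": {"commands": [[1,-1,0,0,0,0,0],[1,-3,0,0,0,0,0],[1,-3,0,-2,0,0,0],[1,-3,0,-6,0,0,0],[1,-3,-1,-10,0,0,0],[1,-3,-3,-13,0,0,0],[1,-3,-5,-16,0,0,0],[1,-3,-6,-18,0,0,0],[1,-3,-6,-18,0,0,0],[1,-3,-6,-18,0,0,0]]}}

```text
clock: 13.87
tool_pos: [0.5191, -0.1128, 0.4634]
ee_rot: [[0.114, 0.994, 0.003], [0.994, -0.114, 0.001], [0.002, 0.003, -1.0]]
contact_force: [0.3, -0.5, -0.0]
gripper_width: -0.0002
gripper_force: 0.0
```

```bash
sed -i 's/^cv2.imwrite.*/cv2.imwrite(sys.argv[1],cv2.resize(p["pixels"][:,:,::-1],(768,576)))/' look.py; python3 look.py pics/w5.png
```

```text
t 13.8667 z 0.46340852208917893 iris fwd/left mm 30.628859517249484 -47.13406544119883 filt -57.3680428827505 -47.13406544119883 [ 0.3497 -0.4933 -0.0205]
[[ 0.1135  0.9935  0.0032]
 [ 0.9935 -0.1135  0.0012]
 [ 0.0015  0.003  -1.    ]]
axis [-0.1062 -0.0098] [-0.0523 -0.0629 -0.0714]
iris 254 [-0.2565 -0.1779 -0.1381] 0.002166772779625468
filt 198 [-0.0501 -0.0043  0.0323] 0.08839058696074928
iris_knob 0.64 [223.5, 137.4] [ 0.4947 -0.0792  0.2735]
filter_tab 0.94 [314.7, 118.4] [ 0.5791 -0.0713  0.275 ]
```

View pics/w5.png

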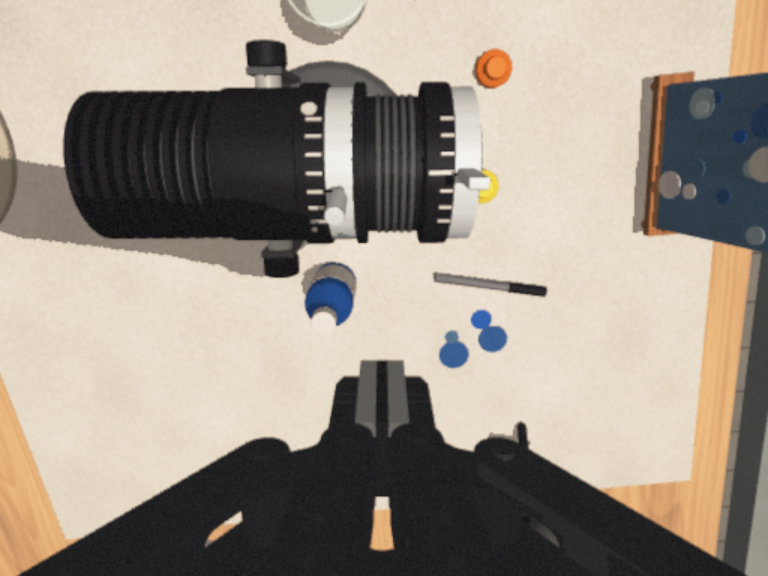

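The wrist picture shows the iris knob at (333, 215) and the polariser tab at (478, 183). From the depth data they sit at about -0.20 and -0.01 rad. The lamp and the clutter look unmoved, and the arm is clear of everything.

```bash
python3 -c "
from plant import robot;print(robot.hand_in())"
```

```text
the job is handed in; nothing more can be done
None
```

I handed the job in with the iris lever at about -0.20 rad and the polariser tab at about -0.01 rad, both within tolerance by the last wrist-camera measurement; one mistyped move overshot the iris to -0.37, corrected by pushing it back, and hand-in returned no verdict.

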